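# Pack the set-up kit into its fitted tray

## Robot

A 7-joint arm with a two-finger parallel gripper is mounted at the origin on a cart in front of the work surface, level with it; the furniture and walls round the work are solid. World frame = base frame: x ahead of the robot, y to its left, z up, the work surface at z = 0. Lengths are in mm, angles in degrees, forces in N, time in s.
With the tool pointing down it reaches from about 350 to 900 mm from the base axis. Payload 7.2 kg.
Tool frame: the origin (TCP) lies midway between the tips of the shut fingers; the grasp point (between the pads) lies 19 mm behind it; z points along the fingers, y is the line along which they close (so a half turn about z gives the same grasp; the last joint's range is limited). The gripper opens to 85 mm and grips with 20 to 120 N. Pads are 22 mm wide; open, the fingers measure 114 mm over their backs; the gripper's body (76 mm by 85 mm) begins 54 mm behind the grasp point. The pads swing forward as they close: fully open they stand 13 mm farther back than shut.
Start: joints at [-72.147, 23.554, -0.728, 91.456, 0.321, 64.991, -4.71], TCP at [231.719, 580.461, 231.297] pointing down, gripper open.
Joint ranges: [-169.25, 169.25], [-16.82, 113.86], [-84.01, 82.57], [7.8, 145.47], [-59.2, 239.2], [7.22, 106.19], [-163.78, 163.78]. Speed limits (degrees/s): [136.94, 136.94, 172.46, 172.46, 180, 180, 180].

## Interface

Orientations are given as a 3x3 rotation matrix whose columns are the frame's x, y, z axes.
In Python, from workcell import sensors, grab_frame, get_calibration, ticket gives the robot as it stands.
- The arm moves only by the shell command python3 -m creep 'ROWS' [OPENING]. ROWS is JSON, a list of rows, each an object of numbers: "dx", "dy", "dz": the shift along the world's x, y, z in units of 40 mm (1.0 is 40 mm); "roll": the turn about the world's z in units of 6 degrees (1.0 is 6 degrees). In form: [{"dx": .., "dy": .., "dz": .., "roll": ..}, ...]. A call has 1 to 5 rows; each row shifts and turns the commanded pose from where the row before left it; what a row does not reach is not made up. A row lasts 1/8 s, in which the tool goes at most 62.5 mm and 10.7 degrees, less where a joint would pass 70% of its speed; a pose out of reach is approached as far as the arm can. A call is refused whole if a number of a shift passes 1 or a number of a turn 1, either way. A call with a gripper value outside its range is refused whole. OPENING is the closure in counts, from 0 (fully open) to 255 (shut), set as the call begins (- or left out, the last holds). The fingers move at their own pace and stop on an object; the grip force is fixed at half the most. Time passes only in rows, so rows that do not move let the fingers close. It gives the time, the measured TCP pose, the force, the opening and the grip force at its end, in the units of the state.
- sensors.state(): the state, without advancing time (a new reading comes with each control period).
- grab_frame(name): name is "scene" or "top" or "wrist"; returns the picture (400x640x3 uint8, red, green, blue); there is no depth.
- get_calibration(name): a dict with "intrinsics" (3x3 intrinsics, pixels), "world_to_cam" (4x4, takes a point from world to camera coordinates); the wrist camera has in their place "hand_eye" (4x4, takes a point from camera to tool coordinates, whose origin is the TCP and whose axes are the flange's). Camera axes: x right, y down, z forward; pixel columns grow to the right and rows downward; lengths in mm; the calibration is good to about 2 mm. A picture is of the moment at which its call begins: read the wrist's pose just before it. get_calibration takes no time and is no camera call.
- ticket.hand_in(): hands the job in; it is judged then, once.
The state is a dict: "time_s": time; "joint_pos": joint angles; "joint_velocities": joint speeds; "joint_efforts": joint torques, N m; "eef_pos": TCP position; "eef_rot": TCP orientation; "force": force on the tool from outside, world axes, zero at the start; "torque": the same for the moment, N m; "gripper_width": finger opening in mm; "finger_force": force on a finger pad.
Only numpy, scipy, OpenCV 4.12 (cv2) and the standard library are available. Lean on these libraries where they do the work, as an engineer would, in place of code of your own. Each camera call takes 0.05 s, during which the arm holds its last target. There are 200 camera calls.

## Task

Pack the set-up kit into the tray with the black inserts, each thing standing upright on the tray floor in the pocket made for it: the V-block in the large square pocket, the thin gauge block in the narrow slot, the brass weight in the wider round pocket and the larger of the two collets in the smaller round pocket. The smaller collet and the plain steel block without a groove do not belong to the kit: leave them where they stand.

Things in the scene. Friction and masses are not known exactly. Their poses are not given: they have to be found in the camera images.
- vblock_mid (a point): V-block to pack: grey ground-steel block, 48 mm along its x by 44 mm along its y, 32 mm tall, with a V groove in its top. The point is its centre, 16 mm above its underside; z up. It can be gripped across x or across y. 0.31 kg.
- gauge_mid (a point): gauge block to pack: thin grey steel slab standing on its long side, 10 mm thick along its x, 40 mm long along its y, 30 mm tall. The point is its centre, 15 mm above its underside. 0.085 kg.
- weight_mid (a point): brass weight to pack: round brass weight with a knob on top, 31 mm in diameter, 51 mm tall, axis z up. The point is on its axis half-way up, 25.5 mm above its underside; the straight body takes up about the lower half and can be gripped from any side. 0.2 kg.
- collet_big_mid (a point): larger collet to pack: grey steel spring collet (round sleeve with slits and a hole in its top) standing on its wide end, 24 mm in diameter, 34 mm tall. The point is on its axis, 17 mm above its underside. 0.064 kg.
- collet_small_mid (a point): smaller collet, NOT part of the kit: the same shape, but only 16 mm in diameter and 28 mm tall. The point is on its axis, 14 mm above its underside. Stays where it is.
- plain_block_mid (a point): plain setting block, NOT part of the kit: grey steel block 48 mm (x) by 44 mm (y) by 32 mm tall like the V-block, but with a flat top without groove, bearing two small dark holes. The point is its centre, 16 mm above its underside. Stays where it is.
- pocket_v: tray insert with the large, nearly square opening, 64 mm along its x by 60 mm along its y: the V-block's pocket. Black plate 81 mm square, 7 mm thick; four such lie two by two, 82 mm apart, in a fixed aluminium tray 170 mm square with a 12 mm rim. The opening goes right through to the bright tray floor, on which things stand. Origin: centre of the opening on the tray floor, 3 mm above the worktop, z up; plate top 7 mm above it.
- pocket_slot: tray insert with the narrow slot, 26 mm along its x by 56 mm along its y: the gauge block's pocket. Black plate, origin and heights as for pocket_v.
- pocket_weight: tray insert with the wider round opening, 50 mm in diameter: the brass weight's pocket. Black plate, origin and heights as for pocket_v.
- pocket_collet: tray insert with the smaller round opening, 38 mm in diameter: the larger collet's pocket. Black plate, origin and heights as for pocket_v.

How it is judged (in metres and radians):
At the end, for the whole second after the job is handed in: The four kit things stand in their own pockets (centre within 15 mm of the pocket's, within 3 mm of fully down, tilt under 0.1 rad); the smaller collet and the plain block stand upright within 20 mm of where they were; all at rest (horizontal distance between vblock_mid and pocket_v below 0.015 m and z of vblock_mid in the frame of pocket_v below 0.019 m and angle between each of vblock_mid, gauge_mid, weight_mid, collet_big_mid, collet_small_mid, plain_block_mid's own z axis and vertical below 0.1 rad and horizontal distance between gauge_mid and pocket_slot below 0.015 m and z of gauge_mid in the frame of pocket_slot below 0.018 m and horizontal distance between weight_mid and pocket_weight below 0.015 m and z of weight_mid in the frame of pocket_weight below 0.0285 m and horizontal distance between collet_big_mid and pocket_collet below 0.015 m and z of collet_big_mid in the frame of pocket_collet below 0.02 m and distance of each of collet_small_mid, plain_block_mid from where it was at the start of the episode below 0.02 m and linear speed of each of vblock, gauge, weight, collet_big, collet_small, plain_block below 0.02 m/s); the robot touches nothing.
It also fails if it takes over 96 s, if anything falls off the work surface, if the arm or the gripper's body presses on something with over 40 N, if the wrist force passes 120 N, or if a joint passes its speed limit or range.

## Working session

There is one attempt and no reset: what is moved stays moved. The work goes in short steps, Python scripts to look and compute and a shell command to move; the robot and the scene stay as the last step left them, time stands still between calls to the robot, and variables do not carry over. Pictures are saved under pics/ and viewed, at most 14 in all, crops included, and the job is handed in when it is done.

```bash
mkdir -p pics; cat > h.py <<'E'
import numpy as np,cv2
from workcell import sensors,grab_frame,get_calibration,ticket
def pix2w(cam,u,v,z):
    c=get_calibration(cam);K=np.array(c["intrinsics"]);
    if "world_to_cam" in c: T=np.linalg.inv(np.array(c["world_to_cam"]))
    else:
        s=sensors.state();W=np.eye(4);W[:3,:3]=s["eef_rot"];W[:3,3]=s["eef_pos"];T=W@np.array(c["hand_eye"])
    d=T[:3,:3]@np.linalg.inv(K)@[u,v,1];o=T[:3,3];return (o+d*(z-o[2])/d[2]).round(1)
def save(cam,name):
    im=grab_frame(cam)[:,:,::-1].copy();cv2.imwrite("pics/"+name,im);return im
E
python3 - <<'E'
from h import *
for c in("top","scene","wrist"):
    save(c,c+"0.png")
for c in("top","scene"):
    T=np.linalg.inv(np.array(get_calibration(c)["world_to_cam"]));print(c,T.round(2).tolist())
print(get_calibration("wrist"));print(sensors.state())
E
```

```text
top [[-0.09, -0.98, 0.2, 326.99], [-1.0, 0.09, -0.01, -20.49], [-0.0, -0.2, -0.98, 1066.78], [0.0, 0.0, 0.0, 1.0]]
scene [[0.6, -0.46, 0.65, -27.41], [-0.8, -0.36, 0.49, -449.21], [0.01, -0.81, -0.58, 531.15], [0.0, 0.0, 0.0, 1.0]]
{'intrinsics': array([[321.28746897,   0.        , 321.19633482],
       [  0.        , 321.28746897, 200.80221605],
       [  0.        ,   0.        ,   1.        ]]), 'hand_eye': array([[-4.49327675e-04, -9.45730163e-01, -3.24952699e-01,
         8.43970661e+01],
       [ 9.99999892e-01, -4.62514391e-04, -3.66632344e-05,
        -1.25086832e+00],
       [-1.15621773e-04, -3.24952680e-01,  9.45730269e-01,
        -1.43421797e+02],
       [ 0.00000000e+00,  0.00000000e+00,  0.00000000e+00,
         1.00000000e+00]])}
{'time_s': 0.15, 'joint_pos': array([-72.14695077,  23.59143819,  -0.72960247,  91.49219622,
         0.32105402,  64.99008161,  -4.70969043]), 'joint_velocities': array([ 0.00917484, -0.10399236,  0.01887034, -0.13489627,  0.06011026,
        0.08358233, -0.0065816 ]), 'joint_efforts': array([ 2.03831361e-03, -6.01033759e+01,  6.82985522e-01, -2.99650025e+01,
        1.38094230e-02,  7.73533364e-03,  3.07104392e-05]), 'eef_pos': array([231.58613574, 580.10713256, 230.63092431]), 'eef_rot': array([[-9.28757753e-01,  3.70687046e-01, -3.86875116e-04],
       [ 3.70687239e-01,  9.28756995e-01, -1.18962457e-03],
       [-8.16654480e-05, -1.24828271e-03, -9.99999218e-01]]), 'force': array([ 0.3571974 , -1.17153518,  0.10835452]), 'torque': array([ 0.00411912, -0.04028249, -0.01881823]), 'finger_force': 0.0, 'gripper_width': 85.23061617269252}
```

View pics/top0.png

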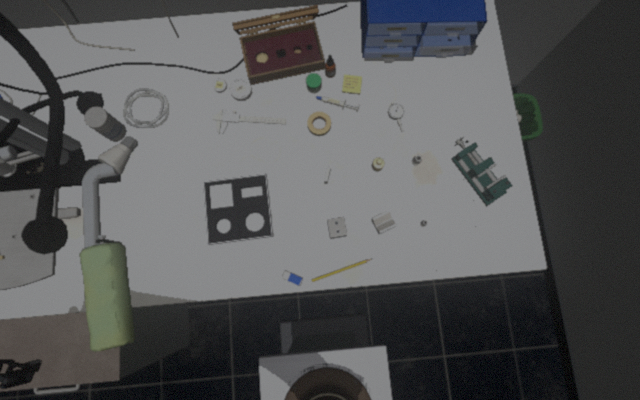

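View pics/scene0.png

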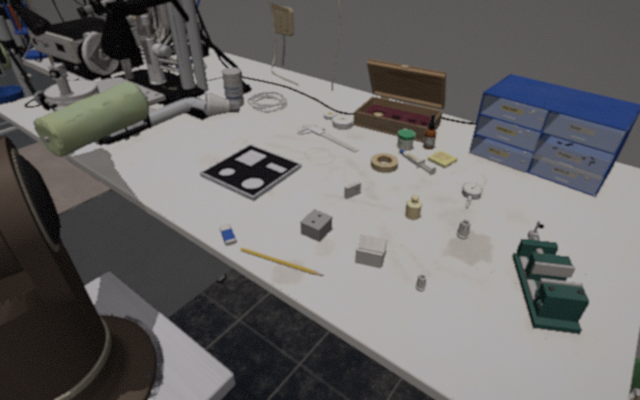

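The top view shows the tray near (238,209), the gauge near (327,176) and the weight near (378,163). The collets are near (418,160) and (424,223), the plain block near (337,227) and the V-block near (384,223). I'll enlarge that area.

```bash
python3 - <<'E'
from h import *
im=cv2.imread("pics/top0.png")
a=cv2.resize(im[140:250,200:280],None,fx=5,fy=5,interpolation=cv2.INTER_CUBIC)
b=cv2.resize(im[140:250,320:435],None,fx=5,fy=5,interpolation=cv2.INTER_CUBIC)
o=cv2.convertScaleAbs(np.hstack([a,b])[:,:],alpha=1.4)
o=cv2.resize(o,(800,int(o.shape[0]*800/o.shape[1])));print(o.shape)
cv2.imwrite("pics/topc.png",o)
E
```

```text
(451, 800, 3)
```

View pics/topc.png

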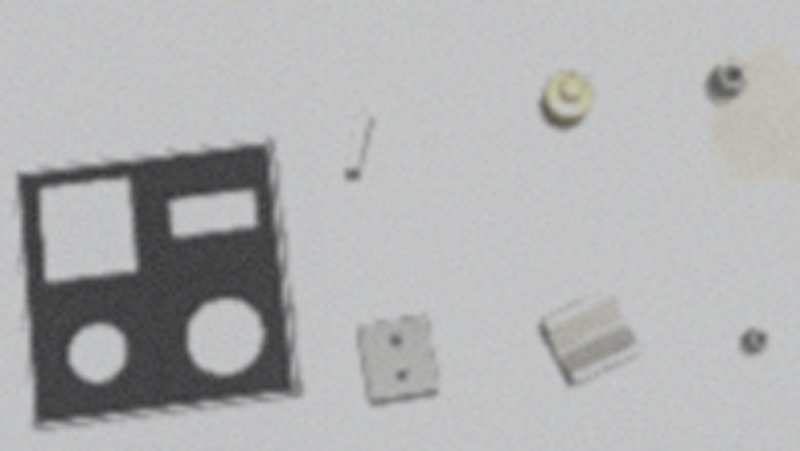

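The crop shows the pockets as V (88,230), slot (213,213), collet (98,352) and weight (226,337). The gauge runs as a strip from (355,172) to (370,118). The weight knob is at (570,88), the collet tops at (733,74) and (757,337), and the V-block top spans about (548,325) to (638,345).

```bash
python3 - <<'E'
from h import *
f=4.1026
def L(X,Y): return X/f+200,Y/f+140
def R(X,Y): return (X-400*800/975)/f+320,Y/f+140
for n,fn,z,ps in [("pv",L,10,[(40,187),(130,178),(138,271),(45,282)]),("slot",L,10,[(168,200),(254,190),(258,226),(173,237)]),("col",L,10,[(68,352),(128,352),(98,322),(98,383)]),("wt",L,10,[(187,337),(265,337),(226,297),(226,377)]),("tray",L,10,[(20,175),(268,146),(297,392),(37,424)]),
 ("gauge",R,30,[(356,172),(371,118)]),("weight",R,47,[(570,87)]),("cbig",R,34,[(732,75)]),("csm",R,28,[(759,336)]),
 ("vb",R,32,[(545,320),(615,295),(638,345),(573,375)]),("plain",R,32,[(358,325),(427,317),(438,390),(372,400)])]:
    w=np.array([pix2w("top",*fn(*p),z) for p in ps]);e=np.diff(np.vstack([w,w[:1]]),axis=0)
    print(n,w.mean(0).round(1),"side",np.linalg.norm(e,axis=1).round(),"ang",np.degrees(np.arctan2(e[:,1],e[:,0])).round())
s=sensors.state()
E
```

```text
pv [565.8 232.9  10. ] side [59. 62. 60. 63.] ang [ -89. -178.   92.    1.]
slot [569.2 151.4  10. ] side [56. 24. 55. 25.] ang [ -88. -177.   92.    5.]
col [484.9 229.8  10. ] side [38. 28. 39. 28.] ang [-95.  41. 178.  40.]
wt [487.4 147.6  10. ] side [50. 37. 52. 36.] ang [-95.  40. 177.  40.]
tray [526.9 191.   10. ] side [163. 163. 166. 164.] ang [ -88. -177.   92.    2.]
gauge [591.4 -55.8  30. ] side [37. 37.] ang [-20. 160.]
weight [ 613.2 -189.7   47. ] side [0.] ang [0.]
cbig [ 615.6 -296.9   34. ] side [0.] ang [0.]
csm [ 446.3 -292.2   28. ] side [0.] ang [0.]
vb [ 456.6 -187.7   32. ] side [47. 34. 45. 38.] ang [ -75. -162.  109.   20.]
plain [452.2 -65.1  32. ] side [44. 46. 42. 48.] ang [ -88. -177.   93.    5.]
```

```bash
python3 - <<'E'
from h import *
s=sensors.state()
for c in("top","scene"):
    k=get_calibration(c);T=np.array(k["world_to_cam"])
    for p in([*s["eef_pos"],1],[231,580,380,1],[0,0,300,1]):
        q=k["intrinsics"]@(T@p)[:3];print(c,(q[:2]/q[2]).round())
E
```

```text
top [ 22. 356.]
top [-46. 374.]
top [329. 476.]
scene [ 3. 76.]
scene [-34.  -3.]
scene [-53. 210.]
```

View pics/wrist0.png

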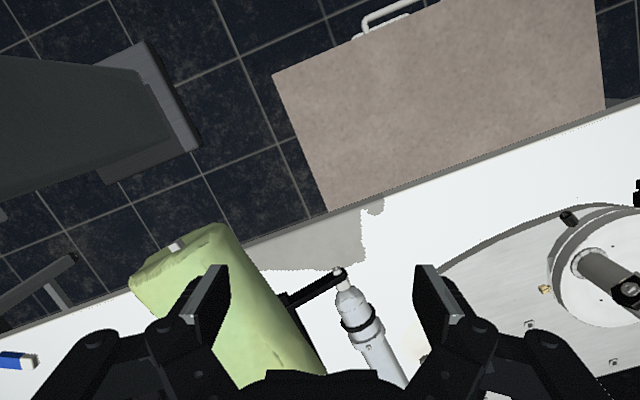

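The wrist view shows the gripper up high. A green-shaded lamp lies just beside and partly under it, around (230,300). I'll find the lamp's height before crossing it.

```bash
python3 - <<'E'
from h import *
P=[]
for c in("top","scene"):
    k=get_calibration(c);P.append(np.array(k["intrinsics"])@np.array(k["world_to_cam"])[:3])
for n,a,b in[("join",(105,245),(145,98)),("near end",(112,348),(45,135)),("tubebend",(93,175),(208,103)),("cyl",(105,122),(233,88))]:
    X=cv2.triangulatePoints(*P,np.array(a,float),np.array(b,float));X=(X/X[3]).ravel()
    print(n,X[:3].round(),[((p@X)[:2]/(p@X)[2]).round() for p in P])
print(pix2w("wrist",230,300,100),pix2w("wrist",180,230,100),pix2w("wrist",230,300,200),pix2w("wrist",180,230,200))
E
```

```text
join [453. 469. 137.] [array([107., 242.]), array([142.,  98.])]
near end [222. 451. 139.] [array([112., 347.]), array([ 44., 135.])]
tubebend [671. 555.  26.] [array([ 98., 166.]), array([200., 104.])]
cyl [786. 528.  47.] [array([105., 122.]), array([233.,  88.])]
[304.3 450.4 100. ] [218.1 442.3 100. ] [249.  508.8 200. ] [194.3 503.7 200. ]
```

The lamp lies at about x 220–450, y 450, with its top at roughly 140–180 mm. I'll go up, over it and across.

```bash
python3 -m creep '[{"dz":1},{"dz":1},{"dz":1},{"dx":0.5,"dy":-1},{"dx":0.5,"dy":-1}]' 0
python3 -m creep '[{"dx":0.5,"dy":-1},{"dx":0.5,"dy":-1},{"dx":0.5,"dy":-1},{"dx":0.5,"dy":-1},{"dx":0.5,"dy":-1}]'
python3 -m creep '[{"dx":0.5,"dy":-1,"roll":1},{"dx":0.5,"dy":-1,"roll":1},{"dx":0.5,"dy":-1,"roll":1},{"dx":0.5,"dy":-1,"roll":1},{"dx":0.5,"dy":-1}]'
python3 -m creep '[{"dx":0.5,"dy":-1,"dz":-1},{"dx":0.5,"dy":-1,"dz":-1},{"dx":0.5,"dy":-1,"dz":-1},{"dy":-1,"dz":-0.5},{"dy":-1}]'
python3 -m creep '[{},{}]'
python3 - <<'E'
from h import *
print(sensors.state()["eef_pos"],sensors.state()["eef_rot"]);save("wrist","w1.png")
E
```

```text
[231.58613574 580.10713256 230.63092431] [[-9.28757753e-01  3.70687046e-01 -3.86875116e-04]
 [ 3.70687239e-01  9.28756995e-01 -1.18962457e-03]
 [-8.16654480e-05 -1.24828271e-03 -9.99999218e-01]]schema error: expected keys dx, dy, dz, roll
schema error: expected keys dx, dy, dz, roll
schema error: expected keys dx, dy, dz, roll
schema error: expected keys dx, dy, dz, roll
schema error: expected keys dx, dy, dz, roll
```

View pics/w1.png

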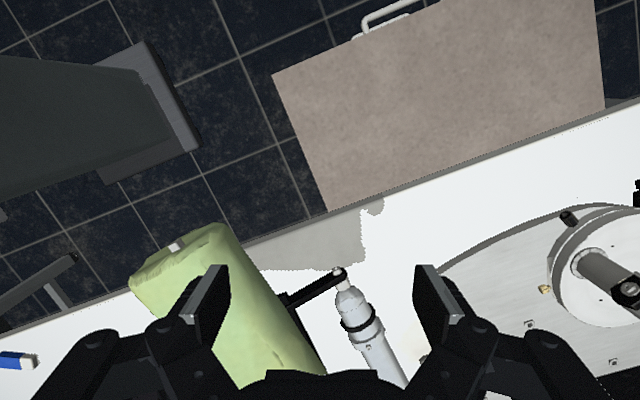

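The moves were refused because every key must be present in each row. Nothing moved, and the view is unchanged. I'll resend with all keys, chained with `&&`.

```bash
python3 -m creep '[{"dx":0,"dy":0,"dz":1,"roll":0},{"dx":0,"dy":0,"dz":1,"roll":0},{"dx":0,"dy":0,"dz":1,"roll":0},{"dx":0.5,"dy":-1,"dz":0,"roll":0},{"dx":0.5,"dy":-1,"dz":0,"roll":0}]' 0 &&
python3 -m creep '[{"dx":0.5,"dy":-1,"dz":0,"roll":0},{"dx":0.5,"dy":-1,"dz":0,"roll":0},{"dx":0.5,"dy":-1,"dz":0,"roll":0},{"dx":0.5,"dy":-1,"dz":0,"roll":0},{"dx":0.5,"dy":-1,"dz":0,"roll":0}]'
```

```text
time_s: 0.82
eef_pos: [272.0, 499.7, 351.4]
eef_rot: [[-0.929, 0.37, 0.0], [0.37, 0.929, 0.0], [-0.0, 0.0, -1.0]]
force: [1.3, 0.0, 1.1]
gripper_width: 85.4
finger_force: 0.0
time_s: 1.45
eef_pos: [372.2, 299.0, 351.3]
eef_rot: [[-0.929, 0.371, 0.0], [0.371, 0.929, 0.0], [0.0, 0.0, -1.0]]
force: [0.3, 0.2, 0.5]
gripper_width: 85.2
finger_force: 0.0
```

Tracking is exact. Next: continue to about (530,-180,230) with yaw about 92.

```bash
python3 -m creep '[{"dx":0.4,"dy":-1,"dz":0,"roll":1},{"dx":0.4,"dy":-1,"dz":0,"roll":1},{"dx":0.4,"dy":-1,"dz":0,"roll":1},{"dx":0.4,"dy":-1,"dz":0,"roll":1},{"dx":0.4,"dy":-1,"dz":0,"roll":0}]' &&
python3 -m creep '[{"dx":0.4,"dy":-1,"dz":-0.6,"roll":0},{"dx":0.4,"dy":-1,"dz":-0.6,"roll":0},{"dx":0.4,"dy":-1,"dz":-0.6,"roll":0},{"dx":0.4,"dy":-1,"dz":-0.6,"roll":0},{"dx":0.4,"dy":-1,"dz":-0.6,"roll":0}]' &&
python3 -m creep '[{"dx":0,"dy":-1,"dz":0,"roll":0},{"dx":0,"dy":-1,"dz":0,"roll":0},{"dx":0,"dy":0,"dz":0,"roll":0}]'
python3 - <<'E'
from h import *
print(sensors.state()["eef_pos"]);save("wrist","w2.png")
E
```

```text
time_s: 2.08
eef_pos: [452.0, 99.1, 351.4]
eef_rot: [[-0.999, -0.041, 0.0], [-0.041, 0.999, 0.0], [-0.0, 0.0, -1.0]]
force: [0.3, 0.5, -0.8]
gripper_width: 85.3
finger_force: 0.0
time_s: 2.7
eef_pos: [532.1, -100.7, 230.6]
eef_rot: [[-0.999, -0.04, 0.0], [-0.04, 0.999, 0.0], [-0.0, 0.0, -1.0]]
force: [0.2, 1.3, 0.2]
gripper_width: 85.6
finger_force: 0.0
time_s: 3.08
eef_pos: [530.8, -183.4, 231.3]
eef_rot: [[-0.999, -0.033, -0.0], [-0.033, 0.999, -0.002], [0.0, -0.002, -1.0]]
force: [-0.1, 0.6, 0.4]
gripper_width: 85.4
finger_force: 0.0
[ 530.82598111 -183.35621246  231.25462494]
```

View pics/w2.png

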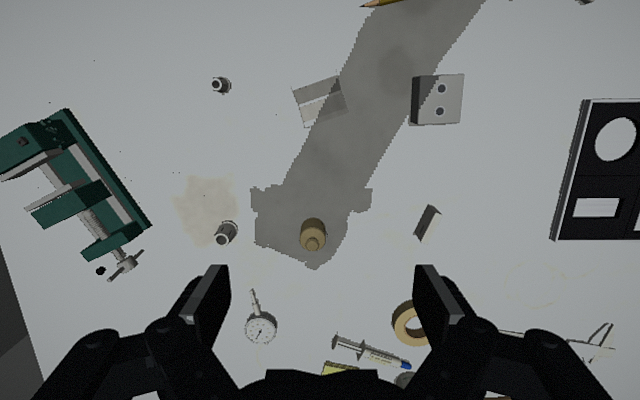

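The view shows the V-block near (320,100), the gauge near (428,222), the weight near (313,235) and the big collet near (227,232). I'll enlarge those.

```bash
python3 - <<'E'
from h import *
im=cv2.imread("pics/w2.png")
def c(x,y): return cv2.resize(im[y:y+50,x:x+66],None,fx=6,fy=6,interpolation=cv2.INTER_CUBIC)
o=np.vstack([np.hstack([c(287,75),c(395,197)]),np.hstack([c(280,210),c(195,207)])]);print(o.shape)
cv2.imwrite("pics/w2c.png",cv2.convertScaleAbs(o,alpha=1.3))
E
```

```text
(600, 792, 3)
```

View pics/w2c.png

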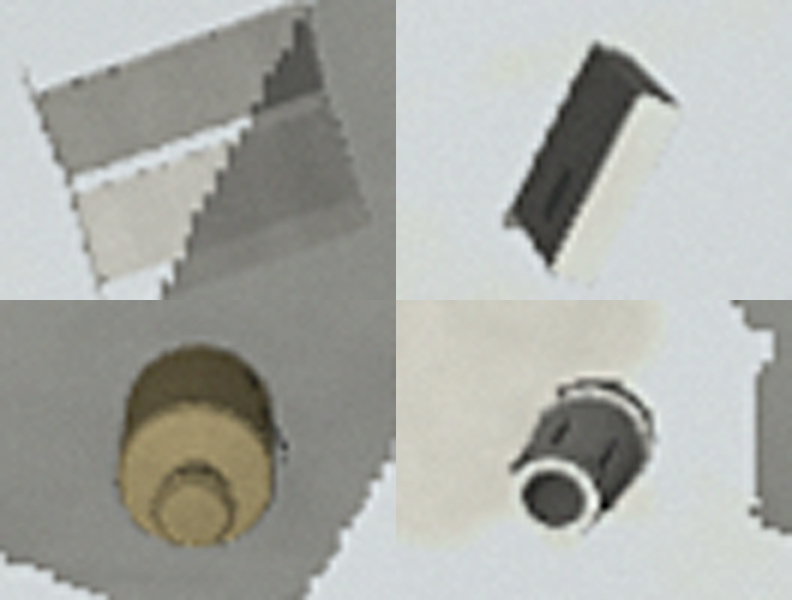

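```bash
python3 - <<'E'
from h import *
def p(ox,oy,x,y,z): return pix2w("wrist",ox+x/6,oy+y/6,z)
a=[p(287,75,*q,32) for q in[(28,68),(298,-20),(370,217),(102,305)]]
print("V",np.mean(a,0),[(np.linalg.norm(a[i]-a[i-1]).round(),np.degrees(np.arctan2(*(a[i]-a[i-1])[1::-1])).round(1)) for i in range(4)])
a=[p(395,197,*q,30) for q in[(244,95),(284,103),(194,285),(157,270)]]
print("G",np.mean(a,0),[(np.linalg.norm(a[i]-a[i-1]).round(),np.degrees(np.arctan2(*(a[i]-a[i-1])[1::-1])).round(1)) for i in range(4)])
b=[p(395,197,199,45,0),p(395,197,109,225,0)];print(b,np.mean(b,0),np.degrees(np.arctan2(*(b[1]-b[0])[1::-1])))
print("W",p(280,210,193,212,51),p(280,210,197,172,27),p(280,210,200,45,0))
print("C",p(195,207,162,195,34),p(195,207,209,125,2))
E
```

```text
V [ 454.875 -185.625   32.   ] [(np.float64(41.0), np.float64(-161.2)), (np.float64(47.0), np.float64(109.0)), (np.float64(40.0), np.float64(20.8)), (np.float64(48.0), np.float64(-70.2))]
G [594.45  -50.675  30.   ] [(np.float64(39.0), np.float64(162.8)), (np.float64(8.0), np.float64(80.0)), (np.float64(41.0), np.float64(-16.7)), (np.float64(8.0), np.float64(-111.0))]
[array([575.1, -47.9,   0. ]), array([616.3, -61.2,   0. ])] [595.7  -54.55   0.  ] -17.890885458126597
W [ 610.5 -189.2   51. ] [ 613.8 -188.9   27. ] [ 597.5 -189.4    0. ]
C [ 615.3 -294.9   34. ] [ 614.5 -294.3    2. ]
```

V-block: centre (455,-186), grip direction 109° across 48 mm. I'll approach it.

```bash
python3 -m creep '[{"dx":-0.64,"dy":-0.05,"dz":-1,"roll":0.93},{"dx":-0.64,"dy":-0.05,"dz":-1,"roll":0.93},{"dx":-0.64,"dy":-0.05,"dz":-1,"roll":0.93},{"dx":0,"dy":0,"dz":-0.5,"roll":0},{"dx":0,"dy":0,"dz":0,"roll":0}]'
python3 -m creep '[{"dx":0,"dy":0,"dz":0,"roll":0},{"dx":0,"dy":0,"dz":0,"roll":0}]'
python3 - <<'E'
from h import *
s=sensors.state();print(s["eef_pos"],s["joint_velocities"].round(1));save("wrist","w3.png")
E
```

```text
time_s: 3.75
eef_pos: [454.2, -184.0, 90.3]
eef_rot: [[-0.945, -0.327, -0.003], [-0.327, 0.945, 0.001], [0.002, 0.002, -1.0]]
force: [-0.1, -0.0, 0.9]
gripper_width: 85.1
finger_force: 0.0
time_s: 4.0
eef_pos: [456.0, -185.4, 92.3]
eef_rot: [[-0.945, -0.326, 0.002], [-0.326, 0.945, -0.0], [-0.002, -0.001, -1.0]]
force: [0.1, 0.2, 0.5]
gripper_width: 85.5
finger_force: 0.0
[ 455.99447712 -185.37151019   92.28974756] [ 0.2  0.2  0.   0.3  0.  -0.1  0.1]
```

View pics/w3.png

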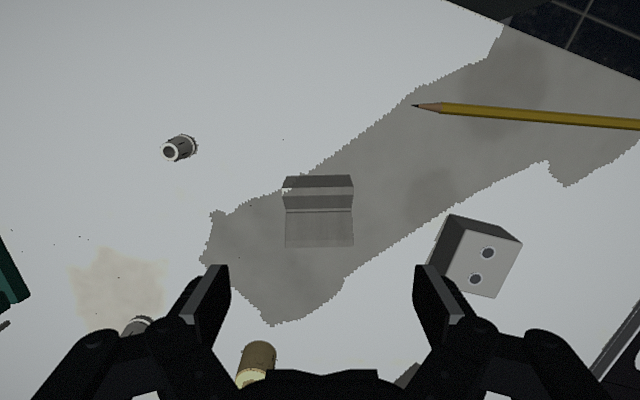

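The block is square to the fingers and centred between them (columns 284–354, rows 180–247). I'll descend and grip.

```bash
python3 -m creep '[{"dx":0,"dy":0,"dz":-0.8,"roll":0},{"dx":0,"dy":0,"dz":-0.8,"roll":0},{"dx":0,"dy":0,"dz":-0.5,"roll":0},{"dx":0,"dy":0,"dz":0,"roll":0},{"dx":0,"dy":0,"dz":0,"roll":0}]' 
python3 -m creep '[{"dx":0,"dy":0,"dz":0,"roll":0},{"dx":0,"dy":0,"dz":0,"roll":0},{"dx":0,"dy":0,"dz":0,"roll":0},{"dx":0,"dy":0,"dz":0,"roll":0},{"dx":0,"dy":0,"dz":0,"roll":0}]' 255
python3 -m creep '[{"dx":0,"dy":0,"dz":0,"roll":0},{"dx":0,"dy":0,"dz":0,"roll":0}]' 
```

```text
time_s: 4.68
eef_pos: [455.6, -185.8, 8.2]
eef_rot: [[-0.946, -0.325, 0.001], [-0.325, 0.946, -0.0], [-0.001, -0.001, -1.0]]
force: [0.3, -0.1, -0.7]
gripper_width: 85.4
finger_force: 0.0
time_s: 5.3
eef_pos: [455.7, -185.9, 8.4]
eef_rot: [[-0.946, -0.325, 0.002], [-0.325, 0.946, -0.0], [-0.002, -0.001, -1.0]]
force: [-1.9, 0.2, 9.4]
gripper_width: 47.1
finger_force: 61.4
time_s: 5.55
eef_pos: [455.7, -185.9, 8.4]
eef_rot: [[-0.946, -0.325, 0.002], [-0.325, 0.946, -0.0], [-0.002, -0.001, -1.0]]
force: [-1.6, 0.3, 8.5]
gripper_width: 46.9
finger_force: 61.4
```

```bash
python3 -m creep '[{"dx":0,"dy":0,"dz":0.5,"roll":0},{"dx":0,"dy":0,"dz":1,"roll":0},{"dx":0,"dy":0,"dz":1,"roll":0},{"dx":0.25,"dy":1,"dz":0,"roll":-0.5},{"dx":0.25,"dy":1,"dz":0,"roll":-0.5}]' &&
python3 -m creep '[{"dx":0.25,"dy":1,"dz":0,"roll":-0.5},{"dx":0.25,"dy":1,"dz":0,"roll":-0.5},{"dx":0.25,"dy":1,"dz":0,"roll":-0.5},{"dx":0.25,"dy":1,"dz":0,"roll":-0.3},{"dx":0.25,"dy":1,"dz":0,"roll":0}]' &&
python3 -m creep '[{"dx":0.25,"dy":1,"dz":0,"roll":0},{"dx":0.25,"dy":1,"dz":0,"roll":0},{"dx":0.25,"dy":1,"dz":0,"roll":0},{"dx":0.25,"dy":0.45,"dz":0,"roll":0},{"dx":0,"dy":0,"dz":0,"roll":0}]' &&
python3 -m creep '[{"dx":0,"dy":0,"dz":0,"roll":0},{"dx":0,"dy":0,"dz":0,"roll":0}]'
python3 - <<'E'
from h import *
s=sensors.state();print(s["eef_pos"],s["joint_velocities"].round(1));save("wrist","w4.png")
E
```

```text
time_s: 6.18
eef_pos: [475.1, -104.8, 108.0]
eef_rot: [[-0.975, -0.222, 0.001], [-0.222, 0.975, 0.0], [-0.001, 0.0, -1.0]]
force: [1.8, -0.4, -3.0]
gripper_width: 46.5
finger_force: 63.5
time_s: 6.8
eef_pos: [524.6, 95.8, 107.2]
eef_rot: [[-0.999, -0.038, -0.001], [-0.038, 0.999, -0.0], [0.001, -0.0, -1.0]]
force: [0.7, 0.2, -3.1]
gripper_width: 47.1
finger_force: 63.6
time_s: 7.42
eef_pos: [564.5, 234.3, 106.7]
eef_rot: [[-0.999, -0.041, -0.001], [-0.041, 0.999, -0.0], [0.001, -0.0, -1.0]]
force: [-0.5, -1.3, -2.8]
gripper_width: 47.1
finger_force: 63.5
time_s: 7.68
eef_pos: [564.6, 231.0, 107.3]
eef_rot: [[-0.999, -0.036, -0.0], [-0.036, 0.999, -0.0], [0.0, -0.0, -1.0]]
force: [0.3, 0.3, -3.6]
gripper_width: 46.9
finger_force: 63.5
[564.62966915 230.99125265 107.32319116] [-0.  -0.  -0.1 -0.4 -0.1 -0.1 -0.1]
```

View pics/w4.png

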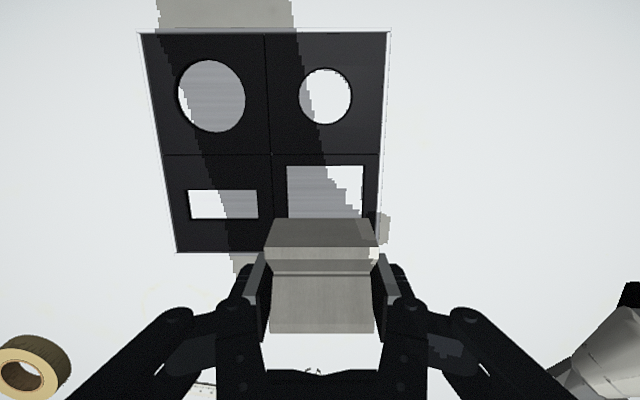

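Pockets in view: weight centre (211,96), collet (325,96), slot (187–259, 190–219), and V columns 286–364 with its near edge at row 165.

```bash
python3 - <<'E'
from h import *
for n,u,v in[("wt",211.5,96),("col",325.5,96),("cross",271,155),("slot",223,204.5),("vNL",286,166),("vNR",364,166),("trayNL",140,33),("trayNR",390,32),("trayFL",177,252),("wtL",177,97),("wtR",245.5,97)]:
    print(n,pix2w("wrist",u,v,10))
E
```

```text
wt [486.5 149.2  10. ]
col [483.6 230.4  10. ]
cross [527.5 191.   10. ]
slot [568.6 152.2  10. ]
vNL [535.5 202.3  10. ]
vNR [533.4 261.9  10. ]
trayNL [447.9 104.2  10. ]
trayNR [441.2 272.   10. ]
trayFL [612.4 111.   10. ]
wtL [488.1 124.6  10. ]
wtR [486.4 173.4  10. ]
```

```bash
python3 -m creep '[{"dx":0.05,"dy":0.05,"dz":-0.8,"roll":0},{"dx":0,"dy":0,"dz":-0.8,"roll":0},{"dx":0,"dy":0,"dz":-0.4,"roll":0},{"dx":0,"dy":0,"dz":-0.25,"roll":0},{"dx":0,"dy":0,"dz":-0.14,"roll":0}]' &&
python3 -m creep '[{"dx":0,"dy":0,"dz":0,"roll":0},{"dx":0,"dy":0,"dz":0,"roll":0},{"dx":0,"dy":0,"dz":0,"roll":0}]'
```

```text
time_s: 8.35
eef_pos: [567.3, 234.4, 11.8]
eef_rot: [[-0.999, -0.038, 0.001], [-0.038, 0.999, 0.0], [-0.001, 0.0, -1.0]]
force: [-0.6, 0.4, -3.5]
gripper_width: 46.8
finger_force: 63.4
time_s: 8.72
eef_pos: [567.1, 234.7, 12.2]
eef_rot: [[-0.999, -0.038, 0.001], [-0.038, 0.999, 0.0], [-0.001, 0.0, -1.0]]
force: [0.3, 0.0, -3.5]
gripper_width: 47.0
finger_force: 63.5
```

```bash
python3 -m creep '[{"dx":0,"dy":0,"dz":0,"roll":0},{"dx":0,"dy":0,"dz":0,"roll":0},{"dx":0,"dy":0,"dz":0,"roll":0},{"dx":0,"dy":0,"dz":0.8,"roll":0},{"dx":0,"dy":0,"dz":1,"roll":0}]' 40 &&
python3 -m creep '[{"dx":0.1,"dy":-1,"dz":0.5,"roll":-0.5},{"dx":0.1,"dy":-1,"dz":0,"roll":-0.5},{"dx":0.1,"dy":-1,"dz":0,"roll":-0.5},{"dx":0.1,"dy":-1,"dz":0,"roll":-0.5},{"dx":0.1,"dy":-1,"dz":0,"roll":-0.5}]' &&
python3 -m creep '[{"dx":0.1,"dy":-1,"dz":0,"roll":-0.5},{"dx":0.1,"dy":-1,"dz":0,"roll":-0.28},{"dx":0,"dy":-0.15,"dz":0,"roll":0},{"dx":0,"dy":0,"dz":0,"roll":0},{"dx":0,"dy":0,"dz":0,"roll":0}]' &&
python3 -m creep '[{"dx":0,"dy":0,"dz":0,"roll":0}]'
python3 - <<'E'
from h import *
s=sensors.state();print(s["eef_pos"],s["joint_velocities"].round(1));save("wrist","w5.png")
E
```

```text
time_s: 9.35
eef_pos: [566.3, 234.1, 83.7]
eef_rot: [[-0.999, -0.038, -0.002], [-0.038, 0.999, -0.001], [0.002, -0.001, -1.0]]
force: [1.4, -0.1, 0.4]
gripper_width: 72.3
finger_force: 0.0
time_s: 9.98
eef_pos: [587.1, 33.3, 103.9]
eef_rot: [[-0.975, 0.223, 0.0], [0.223, 0.975, 0.0], [-0.0, 0.0, -1.0]]
force: [1.0, 0.0, -0.4]
gripper_width: 72.2
finger_force: 0.0
time_s: 10.6
eef_pos: [594.9, -49.8, 103.6]
eef_rot: [[-0.954, 0.299, -0.0], [0.299, 0.954, 0.001], [0.001, 0.001, -1.0]]
force: [0.1, 1.2, 0.1]
gripper_width: 72.1
finger_force: 0.0
time_s: 10.72
eef_pos: [595.0, -50.0, 103.6]
eef_rot: [[-0.954, 0.299, -0.0], [0.299, 0.954, 0.001], [0.0, 0.001, -1.0]]
force: [0.5, 0.2, 0.0]
gripper_width: 71.9
finger_force: 0.0
[594.95042778 -50.01579621 103.62513213] [0.1 0.1 0.1 0.1 0.  0.  0.2]
```

View pics/w5.png

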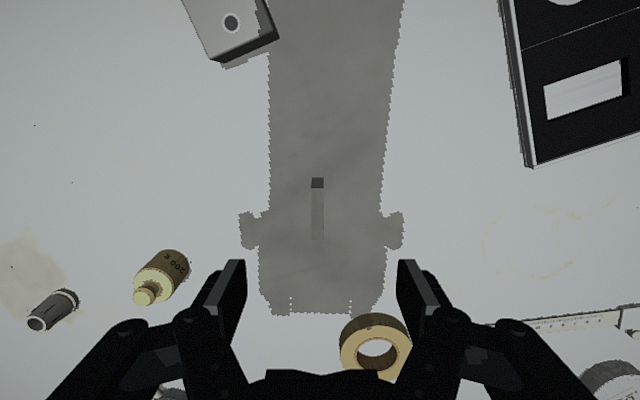

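The gauge lies straight in line (top face about (318,213)). I'll check its offset and the tape ring's clearance.

```bash
python3 - <<'E'
from h import *
print(pix2w("wrist",318,187,30),pix2w("wrist",318,240,30),pix2w("wrist",345,350,15),pix2w("wrist",375,315,15))
E
```

```text
[574.7 -47.6  30. ] [613.9 -60.   30. ] [733.3 -72.3  15. ] [704.3 -36.8  15. ]
```

```bash
python3 -m creep '[{"dx":0,"dy":-0.08,"dz":-0.8,"roll":0},{"dx":0,"dy":0,"dz":-0.8,"roll":0},{"dx":0,"dy":0,"dz":-0.69,"roll":0},{"dx":0,"dy":0,"dz":0,"roll":0},{"dx":0,"dy":0,"dz":0,"roll":0}]' &&
python3 -m creep '[{"dx":0,"dy":0,"dz":0,"roll":0},{"dx":0,"dy":0,"dz":0,"roll":0},{"dx":0,"dy":0,"dz":0,"roll":0},{"dx":0,"dy":0,"dz":0,"roll":0},{"dx":0,"dy":0,"dz":0,"roll":0}]' 255 &&
python3 -m creep '[{"dx":0,"dy":0,"dz":0,"roll":0},{"dx":0,"dy":0,"dz":0,"roll":0},{"dx":0,"dy":0,"dz":0,"roll":0}]' 
```

```text
time_s: 11.4
eef_pos: [595.5, -54.7, 13.0]
eef_rot: [[-0.954, 0.3, 0.001], [0.3, 0.954, -0.0], [-0.001, 0.0, -1.0]]
force: [0.0, -0.5, 0.8]
gripper_width: 72.0
finger_force: 0.0
time_s: 12.02
eef_pos: [595.2, -54.7, 12.5]
eef_rot: [[-0.954, 0.301, 0.001], [0.301, 0.954, 0.0], [-0.0, 0.0, -1.0]]
force: [-0.7, 0.5, 6.9]
gripper_width: 7.6
finger_force: 59.6
time_s: 12.4
eef_pos: [595.2, -54.7, 12.5]
eef_rot: [[-0.954, 0.301, 0.001], [0.301, 0.954, 0.0], [-0.0, 0.0, -1.0]]
force: [-1.0, 0.3, 5.9]
gripper_width: 7.6
finger_force: 59.6
```

```bash
python3 -m creep '[{"dx":0,"dy":0,"dz":0.5,"roll":0},{"dx":0,"dy":0,"dz":1,"roll":0},{"dx":0,"dy":0,"dz":1,"roll":-1},{"dx":-0.07,"dy":0.5,"dz":0,"roll":-1},{"dx":-0.07,"dy":0.5,"dz":0,"roll":-1}]' &&
python3 -m creep '[{"dx":-0.07,"dy":0.5,"dz":0,"roll":-1},{"dx":-0.07,"dy":0.5,"dz":0,"roll":-1},{"dx":-0.07,"dy":0.5,"dz":0,"roll":-1},{"dx":-0.07,"dy":0.5,"dz":0,"roll":-1},{"dx":-0.07,"dy":0.5,"dz":0,"roll":-1}]' &&
python3 -m creep '[{"dx":-0.07,"dy":0.5,"dz":0,"roll":-1},{"dx":-0.07,"dy":0.5,"dz":0,"roll":-1},{"dx":-0.03,"dy":0.66,"dz":0,"roll":-1},{"dx":0,"dy":0,"dz":0,"roll":-0.75},{"dx":0,"dy":0,"dz":0,"roll":0}]' &&
python3 -m creep '[{"dx":0,"dy":0,"dz":0,"roll":0},{"dx":0,"dy":0,"dz":0,"roll":0}]'
python3 - <<'E'
from h import *
s=sensors.state();print(s["eef_pos"],s["joint_pos"].round(1));save("wrist","w6.png")
E
```

```text
time_s: 13.02
eef_pos: [589.6, -14.5, 113.8]
eef_rot: [[-0.812, 0.584, 0.002], [0.584, 0.812, 0.001], [-0.001, 0.002, -1.0]]
force: [0.2, 0.8, -1.6]
gripper_width: 7.7
finger_force: 58.8
time_s: 13.65
eef_pos: [575.2, 85.9, 113.1]
eef_rot: [[-0.411, 0.911, 0.0], [0.911, 0.411, 0.001], [0.0, 0.001, -1.0]]
force: [0.7, 0.0, -1.1]
gripper_width: 7.8
finger_force: 58.8
time_s: 14.28
eef_pos: [568.4, 152.0, 112.7]
eef_rot: [[-0.036, 0.999, 0.0], [0.999, 0.036, -0.0], [-0.0, 0.0, -1.0]]
force: [0.4, 0.1, 0.1]
gripper_width: 7.4
finger_force: 58.8
time_s: 14.52
eef_pos: [568.6, 151.2, 112.4]
eef_rot: [[-0.035, 0.999, 0.0], [0.999, 0.035, 0.0], [0.0, 0.0, -1.0]]
force: [-0.8, -0.4, -2.3]
gripper_width: 7.7
finger_force: 58.8
[568.60513693 151.2042321  112.40682659] [-55.6  36.4  52.  106.  -34.8  55.   14. ]
```

View pics/w6.png

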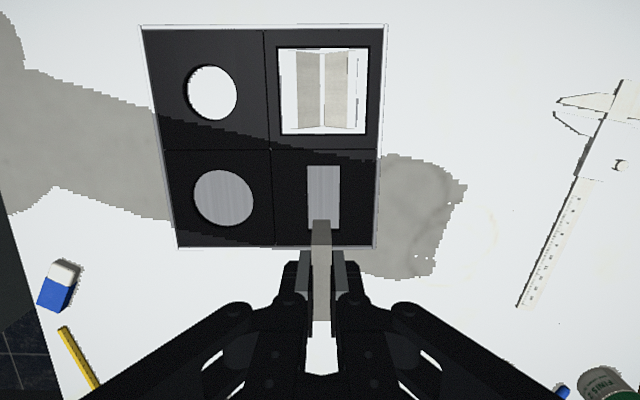

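The V-block sits centred in its pocket, and the gauge is aligned above the slot. I'll lower it and release.

```bash
python3 -m creep '[{"dx":0,"dy":0.02,"dz":-0.8,"roll":0},{"dx":0,"dy":0,"dz":-0.8,"roll":0},{"dx":0,"dy":0,"dz":-0.4,"roll":0},{"dx":0,"dy":0,"dz":-0.25,"roll":0},{"dx":0,"dy":0,"dz":-0.14,"roll":0}]' &&
python3 -m creep '[{"dx":0,"dy":0,"dz":0,"roll":0},{"dx":0,"dy":0,"dz":0,"roll":0},{"dx":0,"dy":0,"dz":0,"roll":0}]'
```

```text
time_s: 15.2
eef_pos: [568.9, 152.3, 16.6]
eef_rot: [[-0.035, 0.999, 0.001], [0.999, 0.035, 0.0], [0.0, 0.001, -1.0]]
force: [-0.2, 1.0, -1.2]
gripper_width: 7.7
finger_force: 58.8
time_s: 15.58
eef_pos: [568.8, 152.6, 17.0]
eef_rot: [[-0.035, 0.999, 0.001], [0.999, 0.035, 0.0], [0.0, 0.001, -1.0]]
force: [0.2, -0.2, -0.8]
gripper_width: 7.5
finger_force: 58.8
```

```bash
python3 -m creep '[{"dx":0,"dy":0,"dz":-0.03,"roll":0},{"dx":0,"dy":0,"dz":0,"roll":0},{"dx":0,"dy":0,"dz":0,"roll":0}]' && python3 -m creep '[{"dx":0,"dy":0,"dz":0,"roll":0},{"dx":0,"dy":0,"dz":0,"roll":0},{"dx":0,"dy":0,"dz":0,"roll":0},{"dx":0,"dy":0,"dz":0.8,"roll":0},{"dx":0,"dy":0,"dz":1,"roll":0}]' 140 &&
python3 -m creep '[{"dx":0.12,"dy":-0.5,"dz":0.7,"roll":1},{"dx":0.12,"dy":-0.8,"dz":0.2,"roll":1},{"dx":0.12,"dy":-0.8,"dz":0,"roll":1},{"dx":0.12,"dy":-0.8,"dz":0,"roll":1},{"dx":0.12,"dy":-0.8,"dz":0,"roll":1}]' 70 &&
python3 -m creep '[{"dx":0.12,"dy":-0.8,"dz":0,"roll":1},{"dx":0.12,"dy":-0.8,"dz":0,"roll":1},{"dx":0.12,"dy":-0.8,"dz":0,"roll":1},{"dx":0.12,"dy":-0.8,"dz":0,"roll":1},{"dx":0,"dy":-0.8,"dz":0,"roll":1}]' &&
python3 -m creep '[{"dx":0,"dy":-0.85,"dz":0,"roll":1},{"dx":0,"dy":0,"dz":0,"roll":0},{"dx":0,"dy":0,"dz":0,"roll":0},{"dx":0,"dy":0,"dz":0,"roll":0}]'
python3 - <<'E'
from h import *
s=sensors.state();print(s["eef_pos"],s["joint_pos"].round(1));save("wrist","w7.png")
E
```

```text
time_s: 15.95
eef_pos: [568.7, 152.6, 15.6]
eef_rot: [[-0.035, 0.999, 0.0], [0.999, 0.035, 0.0], [0.0, 0.0, -1.0]]
force: [-0.6, 0.9, 3.7]
gripper_width: 7.4
finger_force: 59.2
time_s: 16.58
eef_pos: [567.8, 152.2, 87.4]
eef_rot: [[-0.035, 0.999, -0.002], [0.999, 0.035, -0.001], [-0.001, -0.002, -1.0]]
force: [0.8, -0.1, -0.4]
gripper_width: 39.0
finger_force: 0.0
time_s: 17.2
eef_pos: [592.5, 3.5, 123.3]
eef_rot: [[-0.533, 0.846, 0.0], [0.846, 0.533, 0.0], [0.0, 0.0, -1.0]]
force: [-0.3, 1.0, 0.8]
gripper_width: 61.8
finger_force: 0.0
time_s: 17.82
eef_pos: [611.8, -156.6, 123.1]
eef_rot: [[-0.885, 0.466, -0.0], [0.466, 0.885, -0.0], [-0.0, -0.0, -1.0]]
force: [0.2, -0.2, -0.2]
gripper_width: 61.9
finger_force: 0.0
time_s: 18.32
eef_pos: [612.0, -188.0, 123.1]
eef_rot: [[-0.928, 0.373, -0.0], [0.373, 0.928, 0.001], [0.001, 0.001, -1.0]]
force: [-0.9, 0.9, 0.9]
gripper_width: 62.0
finger_force: 0.0
[ 611.96099635 -187.96614581  123.07313564] [-10.3  34.3  33.7  97.2 -22.4  55.4  99.8]
```

View pics/w7.png

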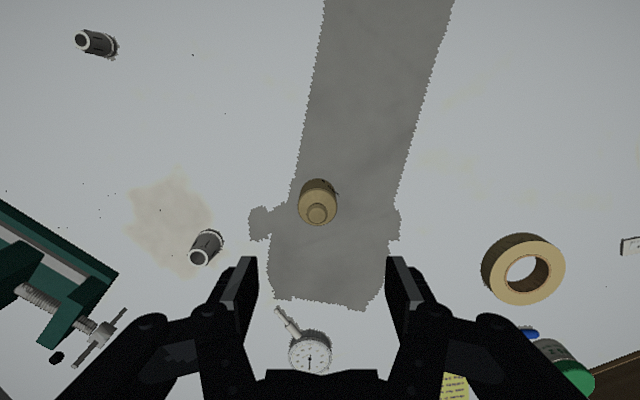

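The weight's knob is at (318,213) and the big collet's top is at (196,257).

```bash
python3 - <<'E'
from h import *
print(pix2w("wrist",318,213,51),pix2w("wrist",317.5,206,27),pix2w("wrist",196.5,257,34),pix2w("wrist",215,236,3),pix2w("wrist",300,345,20))
E
```

```text
[ 609.6 -190.9   51. ] [ 612.5 -192.7   27. ] [ 614.2 -299.7   34. ] [ 612.5 -292.7    3. ] [ 739.8 -262.8   20. ]
```

```bash
python3 -m creep '[{"dx":0,"dy":-0.06,"dz":-0.95,"roll":0},{"dx":0,"dy":0,"dz":-0.95,"roll":0},{"dx":0,"dy":0,"dz":-0.95,"roll":0},{"dx":0,"dy":0,"dz":0,"roll":0},{"dx":0,"dy":0,"dz":0,"roll":0}]' &&
python3 -m creep '[{"dx":0,"dy":0,"dz":0,"roll":0},{"dx":0,"dy":0,"dz":0,"roll":0},{"dx":0,"dy":0,"dz":0,"roll":0},{"dx":0,"dy":0,"dz":0,"roll":0},{"dx":0,"dy":0,"dz":0,"roll":0}]' 255
```

```text
time_s: 19.0
eef_pos: [612.5, -191.9, 10.5]
eef_rot: [[-0.927, 0.374, 0.001], [0.374, 0.927, -0.0], [-0.001, -0.0, -1.0]]
force: [-0.2, -0.7, 0.9]
gripper_width: 62.0
finger_force: 0.0
time_s: 19.62
eef_pos: [612.7, -192.0, 11.2]
eef_rot: [[-0.927, 0.375, 0.003], [0.375, 0.927, 0.0], [-0.002, 0.001, -1.0]]
force: [-1.6, 1.9, 7.1]
gripper_width: 29.0
finger_force: 58.8
```

```bash
python3 -m creep '[{"dx":0,"dy":0,"dz":0.5,"roll":0},{"dx":0,"dy":0,"dz":1,"roll":0},{"dx":0,"dy":0,"dz":1,"roll":0},{"dx":-0.35,"dy":0.95,"dz":0,"roll":0},{"dx":-0.35,"dy":0.95,"dz":0,"roll":0}]' &&
python3 -m creep '[{"dx":-0.35,"dy":0.95,"dz":0,"roll":0},{"dx":-0.35,"dy":0.95,"dz":0,"roll":0},{"dx":-0.35,"dy":0.95,"dz":0,"roll":0},{"dx":-0.35,"dy":0.95,"dz":0,"roll":0},{"dx":-0.35,"dy":0.95,"dz":0,"roll":0}]' &&
python3 -m creep '[{"dx":-0.35,"dy":0.95,"dz":0,"roll":0},{"dx":-0.33,"dy":0.9,"dz":0,"roll":0},{"dx":0,"dy":0,"dz":0,"roll":0},{"dx":0,"dy":0,"dz":0,"roll":0},{"dx":0,"dy":0,"dz":0,"roll":0}]' 
python3 - <<'E'
from h import *
s=sensors.state();print(s["eef_pos"],s["joint_pos"].round(1))
E
```

```text
time_s: 20.25
eef_pos: [583.7, -115.6, 111.2]
eef_rot: [[-0.927, 0.376, 0.002], [0.376, 0.927, 0.0], [-0.002, 0.001, -1.0]]
force: [0.4, 1.2, -2.4]
gripper_width: 29.1
finger_force: 59.8
time_s: 20.88
eef_pos: [513.4, 75.2, 110.6]
eef_rot: [[-0.927, 0.375, 0.001], [0.375, 0.927, 0.001], [-0.001, 0.001, -1.0]]
force: [0.7, 0.1, -1.9]
gripper_width: 28.5
finger_force: 59.8
time_s: 21.5
eef_pos: [487.1, 146.8, 109.8]
eef_rot: [[-0.926, 0.377, 0.001], [0.377, 0.926, -0.0], [-0.001, 0.0, -1.0]]
force: [-0.7, 0.5, -3.1]
gripper_width: 28.6
finger_force: 59.8
[487.05184224 146.75561392 109.8026567 ] [-49.7  23.5  34.8 116.5 -18.6  45.4  64. ]
```

```bash
python3 -m creep '[{"dx":0,"dy":0.04,"dz":-0.8,"roll":0},{"dx":0,"dy":0,"dz":-0.8,"roll":0},{"dx":0,"dy":0,"dz":-0.4,"roll":0},{"dx":0,"dy":0,"dz":-0.25,"roll":0},{"dx":0,"dy":0,"dz":-0.14,"roll":0}]' &&
python3 -m creep '[{"dx":0,"dy":0,"dz":0,"roll":0},{"dx":0,"dy":0,"dz":0,"roll":0},{"dx":0,"dy":0,"dz":0,"roll":0}]'
```

```text
time_s: 22.12
eef_pos: [487.0, 149.4, 13.9]
eef_rot: [[-0.927, 0.375, 0.0], [0.375, 0.927, 0.0], [-0.0, 0.0, -1.0]]
force: [-10.8, -5.8, 55.2]
gripper_width: 28.9
finger_force: 67.0
time_s: 22.5
eef_pos: [486.9, 149.9, 14.1]
eef_rot: [[-0.927, 0.375, 0.001], [0.375, 0.927, 0.0], [-0.001, 0.001, -1.0]]
force: [1.2, -0.5, 1.0]
gripper_width: 29.0
finger_force: 60.1
```

```bash
python3 -m creep '[{"dx":0,"dy":0,"dz":0,"roll":0},{"dx":0,"dy":0,"dz":0,"roll":0},{"dx":0,"dy":0,"dz":0,"roll":0},{"dx":0,"dy":0,"dz":0.8,"roll":0},{"dx":0,"dy":0,"dz":1,"roll":0}]' 100 &&
python3 -m creep '[{"dx":0,"dy":0,"dz":0.8,"roll":0},{"dx":0.29,"dy":-1,"dz":0,"roll":0},{"dx":0.29,"dy":-1,"dz":0,"roll":0},{"dx":0.29,"dy":-1,"dz":0,"roll":0},{"dx":0.29,"dy":-1,"dz":0,"roll":0}]' &&
python3 -m creep '[{"dx":0.29,"dy":-1,"dz":0,"roll":0},{"dx":0.29,"dy":-1,"dz":0,"roll":0},{"dx":0.29,"dy":-1,"dz":0,"roll":0},{"dx":0.29,"dy":-1,"dz":0,"roll":0},{"dx":0.29,"dy":-1,"dz":0,"roll":0}]' &&
python3 -m creep '[{"dx":0.29,"dy":-1,"dz":0,"roll":0},{"dx":0.29,"dy":-1,"dz":0,"roll":0},{"dx":0,"dy":-0.15,"dz":0,"roll":0},{"dx":0,"dy":0,"dz":0,"roll":0},{"dx":0,"dy":0,"dz":0,"roll":0}]' &&
python3 -m creep '[{"dx":0,"dy":0,"dz":0,"roll":0}]'
python3 - <<'E'
from h import *
s=sensors.state();print(s["eef_pos"],s["joint_pos"].round(1));save("wrist","w8.png")
E
```

```text
time_s: 23.12
eef_pos: [485.9, 149.3, 85.9]
eef_rot: [[-0.927, 0.375, -0.002], [0.375, 0.927, -0.001], [0.001, -0.002, -1.0]]
force: [0.4, 0.8, 0.7]
gripper_width: 51.8
finger_force: 0.0
time_s: 23.75
eef_pos: [533.2, -11.5, 117.8]
eef_rot: [[-0.927, 0.374, 0.0], [0.374, 0.927, 0.0], [-0.0, 0.0, -1.0]]
force: [0.4, -0.5, 0.9]
gripper_width: 51.9
finger_force: 0.0
time_s: 24.38
eef_pos: [591.2, -211.5, 117.6]
eef_rot: [[-0.927, 0.374, -0.0], [0.374, 0.927, 0.0], [0.0, 0.0, -1.0]]
force: [0.6, 0.1, -0.2]
gripper_width: 51.8
finger_force: 0.0
time_s: 25.0
eef_pos: [614.3, -294.5, 117.5]
eef_rot: [[-0.928, 0.373, -0.0], [0.373, 0.928, 0.001], [0.001, 0.001, -1.0]]
force: [0.4, 0.3, 0.0]
gripper_width: 51.7
finger_force: 0.0
time_s: 25.12
eef_pos: [614.5, -294.7, 117.8]
eef_rot: [[-0.928, 0.373, 0.0], [0.373, 0.928, 0.001], [0.0, 0.001, -1.0]]
force: [-0.2, 0.6, 0.2]
gripper_width: 51.9
finger_force: 0.0
[ 614.46661077 -294.70757808  117.76298598] [ -0.5  38.6  34.3  90.9 -24.5  58.1 109.3]
```

View pics/w8.png

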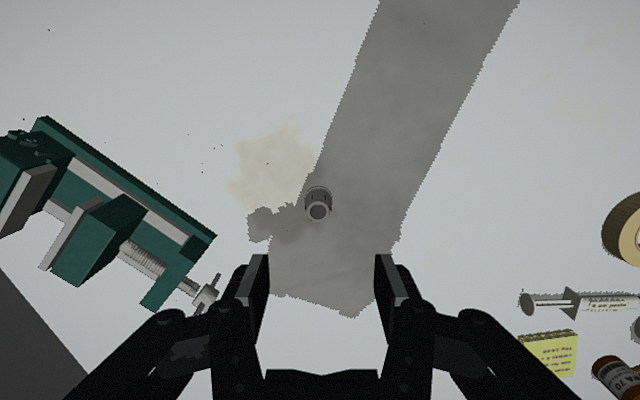

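```bash
python3 - <<'E'
from h import *
print(pix2w("wrist",318,211,34),pix2w("wrist",318.5,194,5),pix2w("wrist",210,295,30),pix2w("wrist",218,295,0))
E
```

```text
[ 614.8 -299.    34. ] [ 610.9 -297.3    5. ] [ 652.4 -412.9   30. ] [ 670.4 -425.1    0. ]
```

```bash
python3 -m creep '[{"dx":-0.03,"dy":-0.05,"dz":-0.9,"roll":0},{"dx":0,"dy":0,"dz":-0.9,"roll":0},{"dx":0,"dy":0,"dz":-0.9,"roll":0},{"dx":0,"dy":0,"dz":0,"roll":0},{"dx":0,"dy":0,"dz":0,"roll":0}]' &&
python3 -m creep '[{"dx":0,"dy":0,"dz":0,"roll":0},{"dx":0,"dy":0,"dz":0,"roll":0},{"dx":0,"dy":0,"dz":0,"roll":0},{"dx":0,"dy":0,"dz":0,"roll":0},{"dx":0,"dy":0,"dz":0,"roll":0}]' 255
```

```text
time_s: 25.8
eef_pos: [613.6, -298.7, 11.1]
eef_rot: [[-0.927, 0.374, 0.001], [0.374, 0.927, -0.001], [-0.001, -0.0, -1.0]]
force: [-0.0, 0.0, 0.8]
gripper_width: 52.0
finger_force: 0.0
time_s: 26.42
eef_pos: [613.9, -298.6, 11.6]
eef_rot: [[-0.927, 0.375, 0.002], [0.375, 0.927, -0.0], [-0.002, 0.0, -1.0]]
force: [-1.4, 0.1, 5.9]
gripper_width: 17.8
finger_force: 58.4
```

```bash
python3 -m creep '[{"dx":0,"dy":0,"dz":0.5,"roll":0},{"dx":0,"dy":0,"dz":1,"roll":0},{"dx":0,"dy":0,"dz":1,"roll":0},{"dx":-0.25,"dy":1,"dz":0,"roll":0},{"dx":-0.25,"dy":1,"dz":0,"roll":0}]' &&
python3 -m creep '[{"dx":-0.25,"dy":1,"dz":0,"roll":0},{"dx":-0.25,"dy":1,"dz":0,"roll":0},{"dx":-0.25,"dy":1,"dz":0,"roll":0},{"dx":-0.25,"dy":1,"dz":0,"roll":0},{"dx":-0.25,"dy":1,"dz":0,"roll":0}]' &&
python3 -m creep '[{"dx":-0.25,"dy":1,"dz":0,"roll":0},{"dx":-0.25,"dy":1,"dz":0,"roll":0},{"dx":-0.25,"dy":1,"dz":0,"roll":0},{"dx":-0.25,"dy":1,"dz":0,"roll":0},{"dx":-0.25,"dy":1,"dz":0,"roll":0}]' &&
python3 -m creep '[{"dx":-0.25,"dy":1,"dz":0,"roll":0},{"dx":0,"dy":0.2,"dz":0,"roll":0},{"dx":0,"dy":0,"dz":0,"roll":0},{"dx":0,"dy":0,"dz":0,"roll":0},{"dx":0,"dy":0,"dz":0,"roll":0}]' 
python3 - <<'E'
from h import *
s=sensors.state();print(s["eef_pos"],s["joint_pos"].round(1));save("wrist","w9.png")
E
```

```text
time_s: 27.05
eef_pos: [593.0, -218.1, 111.8]
eef_rot: [[-0.927, 0.376, 0.003], [0.376, 0.927, -0.0], [-0.002, 0.001, -1.0]]
force: [1.1, 0.8, -0.7]
gripper_width: 17.9
finger_force: 58.6
time_s: 27.68
eef_pos: [543.0, -17.2, 111.2]
eef_rot: [[-0.927, 0.375, 0.002], [0.375, 0.927, 0.001], [-0.001, 0.001, -1.0]]
force: [0.8, 0.9, -1.2]
gripper_width: 17.8
finger_force: 58.6
time_s: 28.3
eef_pos: [493.0, 183.0, 111.2]
eef_rot: [[-0.927, 0.375, 0.001], [0.375, 0.927, 0.001], [-0.001, 0.002, -1.0]]
force: [0.4, -0.2, -0.3]
gripper_width: 17.3
finger_force: 58.6
time_s: 28.92
eef_pos: [483.4, 228.3, 110.0]
eef_rot: [[-0.926, 0.377, 0.0], [0.377, 0.926, -0.0], [-0.0, 0.0, -1.0]]
force: [-0.0, 0.4, -0.6]
gripper_width: 18.2
finger_force: 58.6
[483.36693802 228.28527892 109.95428075] [-57.7  26.   35.6 113.  -20.4  47.1  57. ]
```

View pics/w9.png

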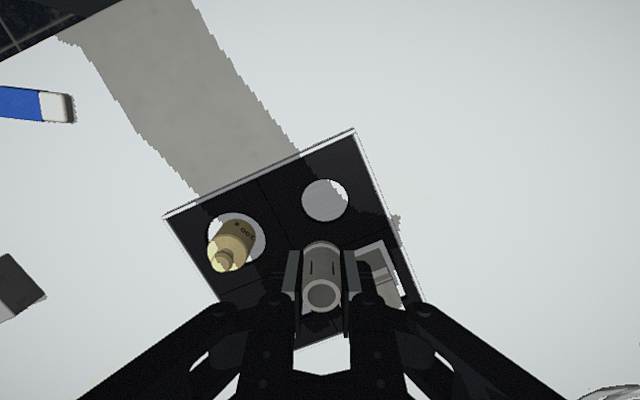

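```bash
python3 -m creep '[{"dx":0.02,"dy":0.04,"dz":-0.8,"roll":0},{"dx":0,"dy":0,"dz":-0.8,"roll":0},{"dx":0,"dy":0,"dz":-0.4,"roll":0},{"dx":0,"dy":0,"dz":-0.25,"roll":0},{"dx":0,"dy":0,"dz":-0.1,"roll":0}]' &&
python3 -m creep '[{"dx":0,"dy":0,"dz":-0.02,"roll":0},{"dx":0,"dy":0,"dz":0,"roll":0},{"dx":0,"dy":0,"dz":0,"roll":0}]'
```

```text
time_s: 29.6
eef_pos: [484.0, 231.1, 15.7]
eef_rot: [[-0.927, 0.375, 0.0], [0.375, 0.927, 0.0], [-0.0, 0.0, -1.0]]
force: [-0.7, 0.1, -0.4]
gripper_width: 17.8
finger_force: 58.6
time_s: 29.98
eef_pos: [484.0, 231.5, 15.4]
eef_rot: [[-0.927, 0.375, 0.001], [0.375, 0.927, 0.001], [-0.0, 0.001, -1.0]]
force: [-0.3, 0.3, -1.3]
gripper_width: 17.9
finger_force: 58.6
```

Under 1 mm from the floor. I'll release, retreat upwards and check.

```bash
python3 -m creep '[{"dx":0,"dy":0,"dz":-0.01,"roll":0},{"dx":0,"dy":0,"dz":0,"roll":0},{"dx":0,"dy":0,"dz":0,"roll":0},{"dx":0,"dy":0,"dz":0.5,"roll":0},{"dx":0,"dy":0,"dz":1,"roll":0}]' 130 &&
python3 -m creep '[{"dx":0,"dy":0,"dz":1,"roll":0},{"dx":0,"dy":0,"dz":1,"roll":0},{"dx":0,"dy":0,"dz":1,"roll":0},{"dx":0,"dy":0,"dz":0,"roll":0},{"dx":0,"dy":0,"dz":0,"roll":0}]'
python3 - <<'E'
from h import *
w=save("wrist","w10.png");t=save("top","t2.png")
t=cv2.resize(t[140:250,195:435],None,fx=2.66,fy=2.66,interpolation=cv2.INTER_CUBIC)[:, :640]
w=w[100:400]
cv2.imwrite("pics/f.png",np.vstack([w,t[:290]]))
E
```

```text
time_s: 30.6
eef_pos: [482.7, 230.6, 74.0]
eef_rot: [[-0.927, 0.375, -0.003], [0.375, 0.927, -0.002], [0.002, -0.003, -1.0]]
force: [0.2, 0.5, -0.0]
gripper_width: 41.8
finger_force: 0.0
time_s: 31.22
eef_pos: [483.3, 231.3, 194.1]
eef_rot: [[-0.927, 0.374, -0.0], [0.374, 0.927, 0.0], [0.001, -0.0, -1.0]]
force: [-0.7, 0.2, 0.5]
gripper_width: 42.0
finger_force: 0.0Traceback (most recent call last):
  File "<stdin>", line 5, in <module>
    return _nx.concatenate(arrs, 0, dtype=dtype, casting=casting)
           ~~~~~~~~~~~~~~~^^^^^^^^^^^^^^^^^^^^^^^^^^^^^^^^^^^^^^^
ValueError: all the input array dimensions except for the concatenation axis must match exactly, but along dimension 1, the array at index 0 has size 640 and the array at index 1 has size 638
```

I've used up the 14 viewings, so I'll check the collet, the weight and the two bystanders numerically.

```bash
python3 - <<'E'
from h import *
w=cv2.imread("pics/w10.png",0)
s=sensors.state();c=get_calibration("wrist");W=np.eye(4);W[:3,:3]=s["eef_rot"];W[:3,3]=s["eef_pos"];T=np.linalg.inv(W@c["hand_eye"])
def pr(p): q=c["intrinsics"]@(T@[*p,1])[:3];return q[:2]/q[2]
for n,p in[("collet",(484.3,230.5,37)),("weight",(487,149.5,54))]:
    u,v=pr(p).round().astype(int);r=20;a=cv2.resize(w[v-r:v+r,u-r:u+r],None,fx=4,fy=4,interpolation=cv2.INTER_CUBIC)
    h=cv2.HoughCircles(a,cv2.HOUGH_GRADIENT,1,15,param1=100,param2=14,minRadius=12,maxRadius=45)
    print(n,(u,v),[] if h is None else [(pix2w("wrist",u-r+x/4,v-r+y/4,p[2])[:2],R/4) for x,y,R in h[0][:4]])
    print(w[v-16:v+17:3,u-16:u+17:3])
a=cv2.imread("pics/top0.png",0);b=cv2.imread("pics/t2.png",0)
for n,u,v in[("plain",337,227),("small",424,223),("empty?V",384,223)]:
    t=a[v-14:v+14,u-14:u+14];m=cv2.matchTemplate(b[v-24:v+24,u-24:u+24],t,cv2.TM_CCOEFF_NORMED);print(n,m.max().round(2),np.array(np.unravel_index(m.argmax(),m.shape))-10)
E
```

```text
collet (np.int64(323), np.int64(184)) [(array([484.5, 229.8]), np.float32(8.575)), (array([478.2, 232.3]), np.float32(11.1)), (array([480.4, 227.5]), np.float32(10.825)), (array([475.4, 235.2]), np.float32(8.325))]
[[129 124 118 105 102 104 121 141 202 201  31]
 [128 124  93  70  71  91  87  80 142 202 191]
 [120 119  71  63  74  72  92  73  82 205 207]
 [121 113  73  78 119 122 203  72  63 205 209]
 [123 117  68 118 119 126  92 171  49 206 193]
 [129 120  87  47  65  64  68  94  25 212  69]
 [ 53 122  89  51  64  62  66 103 121 117  15]
 [  9  47 134 123  46  62  73 129  83   2  19]
 [ 16  16   0  14  87 111  58   0  12   4  15]
 [  8  14  15  12   7  10  13  13  13  12  11]
 [ 12   7  14  12  10  15  16  12  15  17   5]]
weight (np.int64(245), np.int64(222)) [(array([484. , 151.4]), np.float32(8.45)), (array([480.8, 149.5]), np.float32(8.575)), (array([481.8, 154.8]), np.float32(4.425))]
[[  9 221 113 134 133 143 143 134 135 128  92]
 [ 13 156 132 130 135 145 138 137 130 129 131]
 [ 24  66 131 136  96  96  85  77 132 128 129]
 [ 27  39 124  98 133 131 110  92 134 126 124]
 [ 27  14 212 128 125 126 124  85 101 124 124]
 [ 32  25  84 123 124 122 120  97 130 119 123]
 [ 27  26  23  71 129 121 125 102 123 129 118]
 [ 29  29  28  27  19 103 142  96  75   0   2]
 [ 27  24  29  22  24  29  20  26  28  25  29]
 [ 25  25  30  26  27  28  27  28  30  29  29]
 [ 27  28  27  26  26  25  26  25  26  29  24]]
plain 0.99 [0 0]
small 0.99 [0 0]
empty?V 0.08 [7 4]
```

```bash
python3 -c "
from h import *
print(ticket.hand_in())"
```

```text
the job is handed in; nothing more can be done
None
```

I packed all four kit pieces into their pockets and handed the job in at about 31 s. The verdict wasn't shown. A final image check found the collet and weight centred in their pockets and the plain block and small collet unmoved. I saw the V-block in place mid-run but didn't re-check the gauge block after letting it go.

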